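Feed a row of reagent cassettes home and lock the lane

TASK

Five reagent cassettes stand touching in the loading lane, short of its end stop. With the fingertips on the rearmost cassette only, push the whole row along the lane as one train until it is fully home against the stop; then push the keeper's paddle all the way in, so that its bar closes behind the row. Do not lift any cassette, and leave the other things on the bench where they stand.

Things in the scene. Friction and masses are not known exactly. Their poses are not given: they have to be found in the camera images.
- lane: fixed aluminium lane, an open-topped straight channel. Origin on the bench top under its middle; own x runs along it TOWARDS the end stop, own y to the keeper's side, z up. Channel floor 8 mm above the bench; side walls 43 mm apart inside, 6 mm thick, tops 22 mm above the bench, from x = -175 mm (open end) to the stop
- stop_face (a point): centre of the face of the end stop, a dark block 66 mm wide across the lane with its top 54 mm above the bench; at lane x = +170 mm, y = 0, 31 mm above the bench
- keeper_housing (a point): top centre of the keeper's grey housing, fixed outside the lane's +y wall, 22 mm above the bench; lane x -30 to +14 mm, y 28 to 62 mm. On it, next to the wall, two small guide cheeks, tops 36 mm above the bench
- keeper (a joint): keeper slide, m: 0 = fully open, 0.042 = fully in; moves straight across the lane, towards lane -y. About 2 N of friction, no spring, stays where left. Its steel bar (lane x -12 to -4 mm, 24 to 34 mm above the bench) then crosses the channel 4 mm behind a row that is fully home; a cassette in its way blocks it. When open the bar is outside the channel
- paddle_face (a point): centre of the outer face of the keeper's grey upright paddle, the face to push (towards lane -y). Paddle 40 mm wide along the lane, 8 mm thick, from 24 to 58 mm above the bench. This point is at lane x = -8 mm, 41 mm above the bench, lane y = 89 mm when fully open and 47 mm when fully in
- cassette1: front cassette of the row, next to the end stop. White plastic block 34 mm long (own x, along the lane), 40 mm wide, 50 mm high, with a grey cap (23 mm across, 11 mm high) on top; about 80 g. Origin at the centre of its underside, which lies on the channel floor. The five stand touching in one row; when home its origin is at lane x = 153 mm.
- cassette2: cassette number 2 of the row counted from the end stop. White plastic block 34 mm long (own x, along the lane), 40 mm wide, 50 mm high, with a grey cap (23 mm across, 11 mm high) on top; about 80 g. Origin at the centre of its underside, which lies on the channel floor. The five stand touching in one row; when home its origin is at lane x = 119 mm.
- cassette3: cassette number 3 of the row counted from the end stop. White plastic block 34 mm long (own x, along the lane), 40 mm wide, 50 mm high, with a grey cap (23 mm across, 11 mm high) on top; about 80 g. Origin at the centre of its underside, which lies on the channel floor. The five stand touching in one row; when home its origin is at lane x = 85 mm.
- cassette4: cassette number 4 of the row counted from the end stop. White plastic block 34 mm long (own x, along the lane), 40 mm wide, 50 mm high, with a grey cap (23 mm across, 11 mm high) on top; about 80 g. Origin at the centre of its underside, which lies on the channel floor. The five stand touching in one row; when home its origin is at lane x = 51 mm.
- cassette5: rearmost cassette of the row, farthest from the end stop, the only one to push on. White plastic block 34 mm long (own x, along the lane), 40 mm wide, 50 mm high, with a grey cap (23 mm across, 11 mm high) on top; about 80 g. Origin at the centre of its underside, which lies on the channel floor. The five stand touching in one row; when home its origin is at lane x = 17 mm.
- spare_cassette: spare cassette of the same kind, standing on the bench beside the lane, not part of the row. Bystander; origin at the centre of its underside
- vial: amber glass vial, 28 mm across, 48 mm high, near the keeper. Bystander; origin at the centre of its underside
- beaker: clear plastic cup, 48 mm across, 50 mm high. Bystander; origin under its centre
- wash_bottle: white bottle, 64 mm across, 150 mm high. Bystander; origin under its centre
- sample_pot: white open pot, 56 mm across, 50 mm high. Bystander; origin under its centre
- tube_rack: grey rack 70 x 160 mm with capped tubes, 92 mm high. Bystander; origin under its centre

How it is judged:
By the outcome, as a careful person would: the job done as asked, in the order asked, and still so for the second after the job is handed in, with the robot touching nothing.
It also fails if it takes over 38 s, if anything falls off the work surface, if the arm or the gripper's body presses on something with over 40 N, if the wrist force passes 120 N, or if a joint passes its speed limit or range.

ROBOT

A 6-joint arm with a two-finger parallel gripper is mounted at the origin on the work surface. World frame = base frame: x ahead of the robot, y to its left, z up, the work surface at z = 0. Lengths are in m, angles in rad, forces in N, time in s.
With the tool pointing down it reaches from about 0.225 to 0.875 m from the base axis. Payload 3.4 kg.
Tool frame: the origin (TCP) lies at the very end of the fingers, on their centre line; the grasp point (between the pads) lies 19 mm behind it; z points along the fingers, y is the direction in which the jaws open and shut (so a half turn about z gives the same grasp; the last joint's range is limited). The gripper opens to 85 mm and grips with 20 to 120 N. Pads are 22 mm wide; open, the fingers measure 114 mm over their backs; the gripper's body (76 mm by 85 mm) begins 54 mm behind the grasp point. The pads swing forward as they close: fully open they stand 13 mm farther back than shut.
Start: joints at [1.206, 0.276, 1.505, -0, 1.361, -0.121], TCP at [0.139, 0.558, 0.231] pointing down, gripper open.
Joint ranges: [-2.89, 2.89], [-0.75, 2.08], [0.22, 2.7], [-1.18, 4.32], [0.11, 2.71], [-2.7, 2.7]. Speed limits (rad/s): [2.57, 2.57, 3.14, 3.14, 3.14, 3.14].

INTERFACE

Orientations are given as a unit quaternion [w, x, y, z].
In Python, from rig import manip gives the robot as it stands. The module is installed in compiled form; this text tells all that it offers.
- The arm moves only by the tool carry_out, never from a script. Its argument "moves" is one flat list of numbers, 5 for each row, row after row: the opening in per cent of the stroke, from 0 (shut) to 100 (fully open), then the shift along the world's x, y, z in cm, then the turn about the world's z in rad. A call has exactly 10 rows; each row shifts and turns the commanded pose from where the row before left it; what a row does not reach is not made up. A row lasts 1/10 s, in which the tool goes at most 50 mm and 8.59 degrees, less where a joint would pass 70% of its speed; a pose out of reach is approached as far as the arm can. A call is refused whole if a number of a shift passes 5 or a number of a turn 0.15, either way. A call with a gripper value outside its range is refused whole. The fingers move at their own pace and stop on an object; "squeeze" is the grip in N (left out, the last holds). Time passes only in rows, so rows that do not move let the fingers close, or fill a call up. It gives the time, the measured TCP pose, the force and the opening at its end, in the units of the state.
- manip.get_state(): the state, without advancing time (a new reading comes with each control period).
- manip.get_image(name): name is "scene" or "top"; returns the picture (384x512x3 uint8, red, green, blue); there is no depth.
- manip.camera_info(name): a dict with "fov_y" (degrees; the focal length in pixels is half the picture's height over the tangent of half this angle, whatever the lens; pixels are square), "cx", "cy" (the principal point, pixels), "dist" ([k1, k2, p1, p2, k3] as OpenCV has them; the pictures are not rectified), "rvec" (rotation vector, rad) and "tvec" (3), from world to camera coordinates, as OpenCV has them. Camera axes: x right, y down, z forward; pixel columns grow to the right and rows downward; lengths in m; the calibration is good to about 2 mm. A picture is of the moment at which its call begins. camera_info takes no time and is no camera call.
- manip.sign_off(): hands the job in, once; it reports no verdict.
The state is a dict: "clock": time; "qpos": joint angles; "qd": joint speeds; "effort": joint torques, N m; "position": TCP position; "ee_rot": TCP orientation; "contact_force": force on the tool from outside, world axes, zero at the start; "moment": the same for the moment, N m; "width": finger opening in m.
Only numpy, scipy, OpenCV 4.12 (cv2) and the standard library are available. Lean on these libraries where they do the work, as an engineer would, in place of code of your own. Each camera call takes 0.05 s, during which the arm holds its last target. There are 200 camera calls.

## Working session

There is one attempt and no reset: what is moved stays moved. The work goes in short steps, Python scripts to look and compute and a tool call to move; the robot and the scene stay as the last step left them, time stands still between calls to the robot, and variables do not carry over. Pictures are saved under pics/ and viewed, about 8 in all and at most 12, crops included, and the job is handed in when it is done.

Besides the shell and the picture viewer there is one more tool, called after ">>>" as name(argument=value, ...) on one line, values as JSON. carry_out: Moves the arm, as the interface text tells. Its arguments: {"type":"object","properties":{"moves":{"type":"array","items":{"type":"number"}},"squeeze":{"type":"number"}},"required":["moves"]}

```bash
mkdir -p pics; cat > h.py <<'E'
import numpy as np, cv2
from rig import manip
def cam(n):
    c=manip.camera_info(n); f=192/np.tan(np.radians(c["fov_y"])/2)
    K=np.array([[f,0,c["cx"]],[0,f,c["cy"]],[0,0,1.]])
    return K,np.array(c["dist"],float),np.array(c["rvec"],float),np.array(c["tvec"],float)
def ray(n,uv,z):
    K,d,r,t=cam(n); p=cv2.undistortPoints(np.array(uv,float).reshape(-1,1,2),K,d).reshape(-1,2)
    R=cv2.Rodrigues(r)[0]; o=-R.T@t; v=np.c_[p,np.ones(len(p))]@R
    return o+v*((z-o[2])/v[:,2])[:,None]
def proj(n,P):
    K,d,r,t=cam(n); return cv2.projectPoints(np.array(P,float).reshape(-1,1,3),r,t,K,d)[0].reshape(-1,2)
def snap(n,f):
    im=manip.get_image(n)[:,:,::-1].copy(); cv2.imwrite('pics/'+f+'.png',im); return im
E
python3 - <<'E'
from h import *
for n in("top","scene"):
    im=snap(n,n+"0"); K,d,r,t=cam(n); print(n,K[0,0],-cv2.Rodrigues(r)[0].T@t,d)
a=[cv2.imread(f'pics/{n}0.png') for n in("top","scene")]
print(manip.get_state())
E
```

```text
top 366.110640082398 [2.84637347e-01 4.37868240e-04 1.15214410e+00] [-0.0217133  0.         0.         0.         0.       ]
scene 462.131460276477 [1.47612299 0.31348916 0.80853236] [-0.16092914  0.          0.          0.          0.        ]
{'clock': 0.1, 'qpos': array([ 1.20601561e+00,  2.76531808e-01,  1.50602798e+00, -2.24272704e-05,
        1.36072312e+00, -1.21032020e-01]), 'qd': array([ 0.00269503, -0.00170383, -0.00326566, -0.00082008,  0.0013132 ,
        0.00152491]), 'effort': array([ 6.93318016e-04, -4.17702270e+01, -2.46403313e+01, -2.55737132e-04,
        5.76756138e-03,  1.94893846e-05]), 'position': array([0.13862642, 0.55753378, 0.23051765]), 'ee_rot': array([-1.92631104e-04,  1.21570494e-01,  9.92582440e-01, -8.22955720e-04]), 'contact_force': array([-0.60641446,  0.43176288,  0.51176428]), 'moment': array([-0.00073427, -0.05295812, -0.02997635]), 'width': 0.08545190848831019}
```

View pics/top0.png

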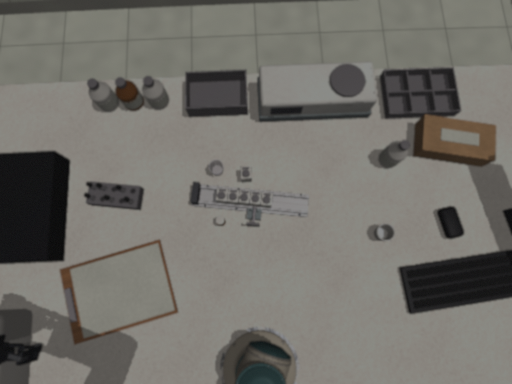

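View pics/scene0.png

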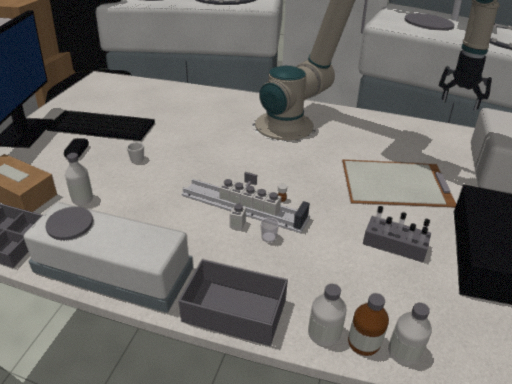

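The top view shows the lane from its open end (308,207) to the stop (195,193). The row sits at about columns 220-268, the paddle at (251,224), the vial near (219,221), the spare at (245,173) and the cup at (215,168). I'll zoom in next.

```bash
python3 - <<'E'
from h import *
a=cv2.imread('pics/top0.png')[150:240,180:315]; b=cv2.imread('pics/scene0.png')[165:250,175:320]
a=cv2.resize(a,None,fx=5.5,fy=5.5,interpolation=cv2.INTER_CUBIC)
cv2.imwrite('pics/ta.png',cv2.convertScaleAbs(a,alpha=1.3))
b=cv2.resize(b,None,fx=5.5,fy=5.5,interpolation=cv2.INTER_CUBIC)
cv2.imwrite('pics/sb.png',b)
print(ray("top",[(195,193),(308,207)],.02))
E
```

```text
[[ 0.52890234  0.17689753  0.02      ]
 [ 0.46794632 -0.1764519   0.02      ]]
```

View pics/ta.png

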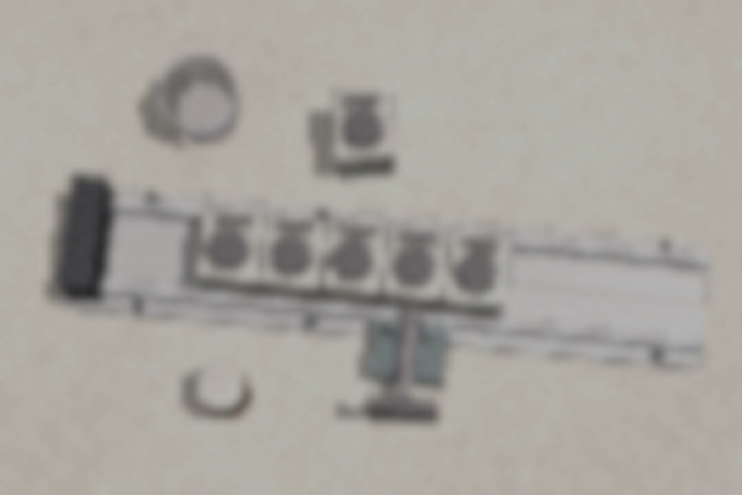

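View pics/sb.png

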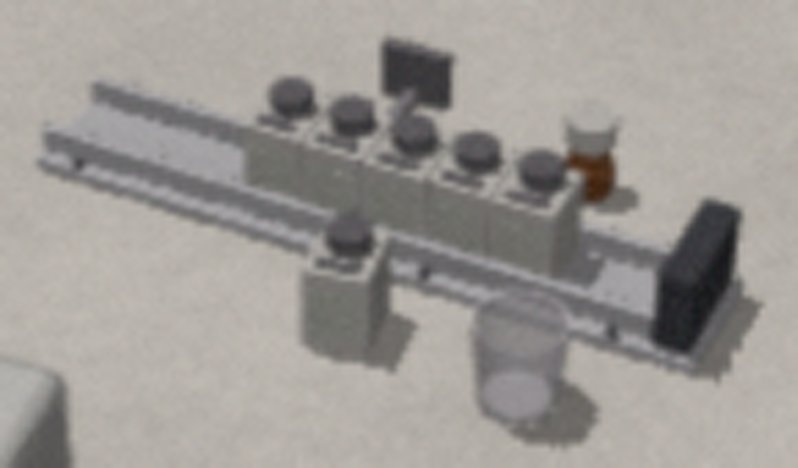

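The crops show the five caps from (231,247) to (474,270), the stop's inner edge running (109,180)–(101,298), and the paddle at (402,411). In the scene crop the caps run from (292,93) to (542,167).

```bash
cat > m.py <<'E'
from h import *
def T(p,z): return ray("top",(np.array(p)+.5)/5.5-.5+[180,150],z)
def S(p,z): return ray("scene",(np.array(p)+.5)/5.5-.5+[175,165],z)
E
python3 - <<'E'
from m import *
np.set_printoptions(precision=4,suppress=True)
ct=T([(231,248),(292,255),(353,260),(414,265),(474,271)],.069)
cs=S([(292,93),(352,112),(415,131),(477,148),(542,167)],.067)[::-1]
print("caps top\n",ct,"\nscene\n",cs)
for c in (ct,cs):
    v=c[0]-c[4]; print("len",np.linalg.norm(v),"ang",np.arctan2(v[1],v[0]))
W=T([(112,212),(700,264),(112,297),(700,345)],.022); print("walls inner",W)
print("ang",[np.arctan2(*(W[i]-W[i+1])[1::-1]) for i in(0,2)])
sf=T([(109,180),(101,298)],.054);print("stop edge",sf,"mid",sf.mean(0),np.linalg.norm(sf[0]-sf[1]))
print("paddle top outer",T([(366,419),(437,421)],.058))
print("vial",T([(218,390)],.03),"spare",T([(362,125)],.069),"beaker",T([(208,100)],.05))
a=np.arctan2(*(ct[0]-ct[4])[1::-1]);print(a)
E
```

```text
caps top
 [[ 0.5095  0.0891  0.069 ]
 [ 0.5041  0.0558  0.069 ]
 [ 0.4997  0.0225  0.069 ]
 [ 0.4954 -0.0108  0.069 ]
 [ 0.4906 -0.0435  0.069 ]] 
scene
 [[ 0.5111  0.0922  0.067 ]
 [ 0.5062  0.0579  0.067 ]
 [ 0.5023  0.0248  0.067 ]
 [ 0.4969 -0.0098  0.067 ]
 [ 0.4909 -0.0437  0.067 ]]
len 0.13392098688883528 ang 1.4292433899573156
len 0.13737799841160675 ang 1.422979960506639
walls inner [[ 0.5435  0.1607  0.022 ]
 [ 0.4977 -0.1748  0.022 ]
 [ 0.4938  0.1615  0.022 ]
 [ 0.451  -0.1713  0.022 ]]
ang [np.float64(1.435289194370851), np.float64(1.4427768764197304)]
stop edge [[0.5546 0.1576 0.054 ]
 [0.4876 0.163  0.054 ]] mid [0.5211 0.1603 0.054 ] 0.06719220713737262
paddle top outer [[ 0.4134  0.0191  0.058 ]
 [ 0.4105 -0.0195  0.058 ]]
vial [[0.4367 0.1018 0.03  ]] spare [[0.576  0.0145 0.069 ]] beaker [[0.5997 0.1014 0.05  ]]
1.4292433899573156
```

>>> carry_out(moves=[0, 1.7, -3.2, 0, -0.073, 0, 1.7, -3.2, 0, -0.073, 0, 1.7, -3.2, 0, -0.073, 0, 1.7, -3.2, 0, -0.073, 0, 1.7, -3.2, 0, -0.073, 0, 1.7, -3.2, 0, -0.073, 0, 1.7, -3.2, 0, -0.073, 0, 1.7, -3.2, 0, -0.073, 0, 1.7, -3.2, 0, -0.073, 0, 1.7, -3.2, 0, -0.073], squeeze=20)

```text
clock: 1.1
position: [0.309, 0.2366, 0.2311]
ee_rot: [-0.0, 0.469, 0.883, -0.0]
contact_force: [0.2, -0.1, -0.0]
width: 0.0001
```

>>> carry_out(moves=[0, 1.7, -3.3, 0, -0.073, 0, 1.7, -3.3, 0, -0.073, 0, 1.7, -3.3, 0, -0.073, 0, 1.7, -3.3, 0, -0.073, 0, 1.7, -3.3, 0, -0.073, 0, 1.7, -3.3, 0, -0.073, 0, 1.7, -3.3, 0, -0.073, 0, 1.7, -3.3, 0, -0.073, 0, 1.7, -3.3, 0, -0.073, 0, 1.7, -3.3, 0, -0.073])

```text
clock: 2.1
position: [0.479, -0.0934, 0.231]
ee_rot: [-0.0, 0.754, 0.657, -0.0]
contact_force: [0.5, 0.3, -0.9]
width: 0.0004
```

>>> carry_out(moves=[0, 0.11, 0, -2.0, 0, 0, 0.11, 0, -2.0, 0, 0, 0.11, 0, -2.0, 0, 0, 0.11, 0, -2.0, 0, 0, 0.11, 0, -2.0, 0, 0, 0, 0, -2.0, 0, 0, 0, 0, -2.0, 0, 0, 0, 0, -2.0, 0, 0, 0, 0, -2.0, 0, 0, 0, 0, -1.0, 0])

```text
clock: 3.1
position: [0.483, -0.0916, 0.0396]
ee_rot: [-0.001, 0.753, 0.659, -0.001]
contact_force: [0.3, 0.5, -0.8]
width: -0.0001
```

```bash
python3 - <<'E'
from m import *
b=snap("scene","scene1")[165:250,175:320]
cv2.imwrite('pics/sb1.png',cv2.resize(b,None,fx=5.5,fy=5.5,interpolation=cv2.INTER_CUBIC))
p=manip.get_state()["position"]; print(p,(proj("scene",p)-[175,165]+.5)*5.5-.5)
E
```

```text
[ 0.48249994 -0.09139113  0.03883834] [[211.30407635 111.6311274 ]]
```

View pics/sb1.png

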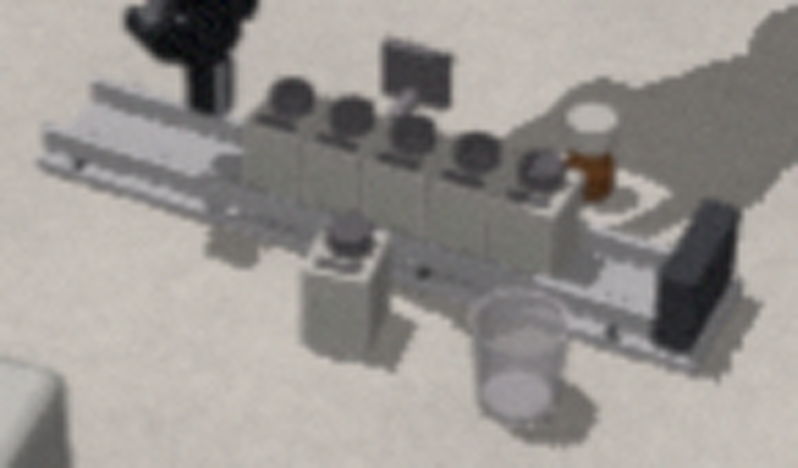

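The fingertips are seen at (212,111), just behind the row and centred over the lane. I'll lower them and approach.

>>> carry_out(moves=[0, 0.1, 0, -0.7, 0, 0, 0.1, 0, -0.7, 0, 0, 0, 0, -0.6, 0, 0, 0, 0, 0, 0, 0, 0.03, 0.25, 0, 0, 0, 0.03, 0.25, 0, 0, 0, 0.03, 0.25, 0, 0, 0, 0.03, 0.25, 0, 0, 0, 0.03, 0.25, 0, 0, 0, 0.03, 0.25, 0, 0])

```text
clock: 4.15
position: [0.4882, -0.0767, 0.0214]
ee_rot: [0.0, 0.752, 0.659, 0.0]
contact_force: [0.1, 0.1, 0.5]
width: -0.0002
```

>>> carry_out(moves=[0, 0.03, 0.2, 0, 0, 0, 0.03, 0.2, 0, 0, 0, 0.03, 0.2, 0, 0, 0, 0.03, 0.2, 0, 0, 0, 0.03, 0.2, 0, 0, 0, 0.03, 0.2, 0, 0, 0, 0.03, 0.2, 0, 0, 0, 0.03, 0.2, 0, 0, 0, 0.03, 0.2, 0, 0, 0, 0.03, 0.2, 0, 0])

```text
clock: 5.15
position: [0.4911, -0.0568, 0.0213]
ee_rot: [0.0, 0.753, 0.659, 0.0]
contact_force: [-0.8, -1.5, 0.1]
width: 0.0001
```

>>> carry_out(moves=[0, 0.02, 0.2, 0, 0, 0, 0.02, 0.2, 0, 0, 0, 0.02, 0.2, 0, 0, 0, 0.02, 0.2, 0, 0, 0, 0.02, 0.2, 0, 0, 0, 0.02, 0.2, 0, 0, 0, 0.02, 0.2, 0, 0, 0, 0.02, 0.2, 0, 0, 0, 0.02, 0.2, 0, 0, 0, 0.02, 0.2, 0, 0])

```text
clock: 6.15
position: [0.4931, -0.0368, 0.0213]
ee_rot: [0.0, 0.753, 0.659, 0.0]
contact_force: [0.5, -1.4, -0.1]
width: -0.0001
```

>>> carry_out(moves=[0, 0.02, 0.15, 0, 0, 0, 0.02, 0.15, 0, 0, 0, 0.02, 0.15, 0, 0, 0, 0.02, 0.15, 0, 0, 0, 0.02, 0.1, 0, 0, 0, 0.01, 0.1, 0, 0, 0, 0.01, 0.1, 0, 0, 0, 0.01, 0.1, 0, 0, 0, 0.01, 0.1, 0, 0, 0, 0.01, 0.1, 0, 0])

```text
clock: 7.15
position: [0.4946, -0.0249, 0.0213]
ee_rot: [0.0, 0.753, 0.659, 0.0]
contact_force: [0.1, -1.8, 0.6]
width: -0.0006
```

Now slow steps, watching for the stop in the force reading.

>>> carry_out(moves=[0, 0.01, 0.07, 0, 0, 0, 0.01, 0.07, 0, 0, 0, 0.01, 0.07, 0, 0, 0, 0.01, 0.07, 0, 0, 0, 0.01, 0.07, 0, 0, 0, 0.01, 0.07, 0, 0, 0, 0.01, 0.05, 0, 0, 0, 0, 0.05, 0, 0, 0, 0, 0, 0, 0, 0, 0, 0, 0, 0])

```text
clock: 8.15
position: [0.4953, -0.0197, 0.0213]
ee_rot: [-0.0, 0.753, 0.659, 0.0]
contact_force: [0.7, -1.8, 1.1]
width: -0.0002
```

>>> carry_out(moves=[0, 0.01, 0.05, 0, 0, 0, 0.01, 0.05, 0, 0, 0, 0.01, 0.05, 0, 0, 0, 0.01, 0.05, 0, 0, 0, 0.01, 0.05, 0, 0, 0, 0, 0.05, 0, 0, 0, 0, 0.05, 0, 0, 0, 0, 0, 0, 0, 0, 0, 0, 0, 0, 0, 0, 0, 0, 0])

```text
clock: 9.15
position: [0.4959, -0.0162, 0.0213]
ee_rot: [-0.0, 0.753, 0.658, 0.0]
contact_force: [0.6, -1.0, 0.1]
width: 0.0001
```

```bash
python3 - <<'E'
from m import *
a=snap("top","top2")[150:240,180:315]
b=snap("scene","scene2")[165:250,175:320]
R=lambda i:cv2.resize(i,None,fx=5.5,fy=5.5,interpolation=cv2.INTER_CUBIC)
cv2.imwrite('pics/sb2.png',R(b)); cv2.imwrite('pics/ta2.png',R(a))
print(manip.get_state()["contact_force"])
E
```

```text
[-0.26187936 -1.25010314  0.4689964 ]
```

View pics/sb2.png

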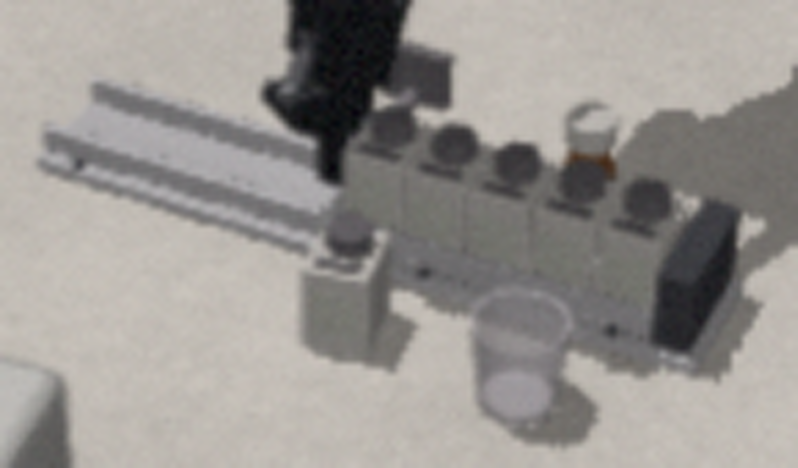

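The front cassette (right edge about 660,300) is at or very near the stop and the row is closed up. There is no force rise yet, so I'll continue gently.

>>> carry_out(moves=[0, 0.01, 0.04, 0, 0, 0, 0, 0.04, 0, 0, 0, 0.01, 0.04, 0, 0, 0, 0, 0.04, 0, 0, 0, 0.01, 0.04, 0, 0, 0, 0, 0.04, 0, 0, 0, 0, 0.04, 0, 0, 0, 0, 0, 0, 0, 0, 0, 0, 0, 0, 0, 0, 0, 0, 0])

```text
clock: 10.25
position: [0.4961, -0.014, 0.0214]
ee_rot: [0.0, 0.752, 0.659, -0.0]
contact_force: [-0.4, -5.1, 0.6]
width: -0.0001
```

>>> carry_out(moves=[0, 0, 0.04, 0, 0, 0, 0, 0.04, 0, 0, 0, 0, 0.04, 0, 0, 0, 0, 0, 0, 0, 0, 0, 0, 0, 0, 0, 0, 0, 0, 0, 0, 0, 0, 0, 0, 0, 0, 0, 0, 0, 0, 0, 0, 0, 0, 0, 0, 0, 0, 0])

```text
clock: 11.25
position: [0.4961, -0.014, 0.0214]
ee_rot: [0.001, 0.752, 0.659, -0.001]
contact_force: [-1.0, -9.1, 1.3]
width: -0.0
```

The position held while the force climbed to 9 N, so the row is home. Next: back off, rise, and move round to the paddle.

>>> carry_out(moves=[0, -0.05, -0.4, 0, 0, 0, -0.1, -0.8, 0, 0, 0, -0.1, -0.8, 0, 0, 0, -0.1, -0.8, 0, 0, 0, -0.1, -0.6, 1.0, 0, 0, 0, 0, 2.2, 0, 0, 0, 0, 2.4, 0, 0, 0, 0, 2.4, 0, 0, 0, 0, 2.4, 0, 0, 0, 0, 1.6, 0])

```text
clock: 12.25
position: [0.4923, -0.0467, 0.1439]
ee_rot: [0.001, 0.753, 0.658, 0.001]
contact_force: [0.3, -0.3, 0.6]
width: 0.0002
```

>>> carry_out(moves=[0, -1.2, 0.5, 0, 0.15, 0, -1.2, 0.5, 0, 0.15, 0, -1.2, 0.5, 0, 0.15, 0, -1.2, 0.5, 0, 0.15, 0, -1.2, 0.5, 0, 0.15, 0, -1.2, 0.5, 0, 0.15, 0, -1.2, 0.5, 0, 0.15, 0, -1.2, 0.5, 0, 0.15, 0, -1.2, 0.5, 0, 0.15, 0, -1.2, 0.5, 0, 0.15])

```text
clock: 13.25
position: [0.3711, 0.0037, 0.142]
ee_rot: [0.0, 0.099, 0.995, 0.0]
contact_force: [-1.2, 0.1, -0.0]
width: 0.0003
```

```bash
python3 - <<'E'
from m import *
R=lambda i:cv2.resize(i,None,fx=5.5,fy=5.5,interpolation=cv2.INTER_CUBIC)
a=R(snap("top","top3")[150:240,180:315]); b=R(snap("scene","scene3")[165:230,230:320])
cv2.imwrite('pics/c3.png',np.vstack([a[:,:495],b])[:, :] if 0 else cv2.resize(np.hstack([a[:357,:495],b[:357]]),(800,289)))
print(manip.get_state()["position"])
E
```

```text
[0.36977403 0.00416019 0.14173203]
```

View pics/c3.png

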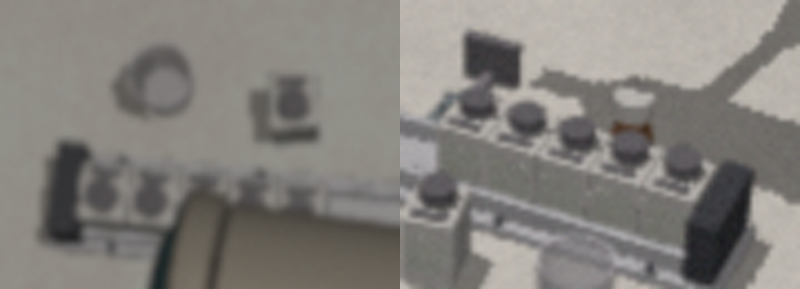

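In both views the row is flush against the stop (top view about 80,190; scene about 700,215). The paddle is still open at (492,58). Descending outside it now.

>>> carry_out(moves=[0, 0, 0.1, -1.2, 0.07, 0, 0, 0, -1.2, 0, 0, 0, 0, -1.2, 0, 0, 0, 0, -1.2, 0, 0, 0, 0, -1.2, 0, 0, 0, 0, -1.2, 0, 0, 0, 0, -1.2, 0, 0, 0, 0, -1.2, 0, 0, 0, 0, -1.1, 0, 0, 0, 0, 0, 0])

```text
clock: 14.35
position: [0.3716, 0.0045, 0.0337]
ee_rot: [-0.001, 0.068, 0.998, 0.0]
contact_force: [-0.7, 0.5, 0.8]
width: -0.0001
```

>>> carry_out(moves=[0, 0.3, -0.04, 0, 0, 0, 0.3, -0.04, 0, 0, 0, 0.3, -0.04, 0, 0, 0, 0.3, -0.04, 0, 0, 0, 0.3, -0.04, 0, 0, 0, 0.3, -0.04, 0, 0, 0, 0.3, -0.04, 0, 0, 0, 0.3, -0.04, 0, 0, 0, 0.3, -0.04, 0, 0, 0, 0.3, -0.04, 0, 0])

```text
clock: 15.35
position: [0.4018, 0.0007, 0.0343]
ee_rot: [-0.0, 0.067, 0.998, 0.0]
contact_force: [0.5, 0.4, 0.5]
width: -0.0001
```

>>> carry_out(moves=[0, 0.25, -0.03, 0, 0, 0, 0.25, -0.03, 0, 0, 0, 0.25, -0.03, 0, 0, 0, 0.25, -0.03, 0, 0, 0, 0.25, -0.03, 0, 0, 0, 0.25, -0.03, 0, 0, 0, 0.25, -0.03, 0, 0, 0, 0.25, -0.03, 0, 0, 0, 0.25, -0.03, 0, 0, 0, 0.25, -0.03, 0, 0])

```text
clock: 16.35
position: [0.4268, -0.0023, 0.0343]
ee_rot: [-0.0, 0.067, 0.998, 0.0]
contact_force: [-3.3, -2.0, 0.0]
width: 0.0
```

>>> carry_out(moves=[0, 0.1, -0.01, 0, 0, 0, 0.1, -0.01, 0, 0, 0, 0.1, -0.01, 0, 0, 0, 0.1, -0.01, 0, 0, 0, 0.1, -0.01, 0, 0, 0, 0.1, -0.01, 0, 0, 0, 0.1, -0.01, 0, 0, 0, 0.1, -0.01, 0, 0, 0, 0.1, -0.01, 0, 0, 0, 0.1, -0.01, 0, 0])

```text
clock: 17.35
position: [0.4368, -0.0033, 0.0344]
ee_rot: [0.0, 0.067, 0.998, 0.0]
contact_force: [-1.9, -1.2, 0.6]
width: -0.0002
```

>>> carry_out(moves=[0, 0.06, -0.01, 0, 0, 0, 0.06, -0.01, 0, 0, 0, 0.06, -0.01, 0, 0, 0, 0.06, -0.01, 0, 0, 0, 0.06, -0.01, 0, 0, 0, 0.06, -0.01, 0, 0, 0, 0.06, -0.01, 0, 0, 0, 0, 0, 0, 0, 0, 0, 0, 0, 0, 0, 0, 0, 0, 0])

```text
clock: 18.35
position: [0.4411, -0.0039, 0.0343]
ee_rot: [0.0, 0.067, 0.998, 0.0]
contact_force: [-1.1, 0.4, 0.9]
width: 0.0001
```

>>> carry_out(moves=[0, 0.05, -0.01, 0, 0, 0, 0.05, -0.01, 0, 0, 0, 0.05, 0, 0, 0, 0, 0.05, -0.01, 0, 0, 0, 0.05, 0, 0, 0, 0, 0.05, -0.01, 0, 0, 0, 0.05, 0, 0, 0, 0, 0, 0, 0, 0, 0, 0, 0, 0, 0, 0, 0, 0, 0, 0])

```text
clock: 19.35
position: [0.4416, -0.004, 0.034]
ee_rot: [-0.003, 0.067, 0.998, 0.0]
contact_force: [-7.7, -0.4, 4.9]
width: -0.0001
```

>>> carry_out(moves=[0, -0.5, 0.05, 0, 0, 0, -0.7, 0.1, 0, 0, 0, -0.8, 0.1, 0, 0, 0, -0.8, 0.1, 0, 0, 0, -0.8, 0.1, 1.0, 0, 0, 0, 0, 2.5, 0, 0, 0, 0, 3.0, 0, 0, 0, 0, 3.0, 0, 0, 0, 0, 3.0, 0, 0, 0, 0, 3.0, 0])

```text
clock: 20.35
position: [0.4077, 0.0002, 0.1914]
ee_rot: [0.001, 0.067, 0.998, -0.0]
contact_force: [0.1, -0.1, -0.2]
width: -0.0001
```

>>> carry_out(moves=[0, -1.0, 3.0, 0.5, 0, 0, -1.0, 3.0, 0.5, 0, 0, -1.0, 3.0, 0, 0, 0, -1.0, 3.0, 0, 0, 0, 0, 3.0, 0, 0, 0, 0, 3.0, 0, 0, 0, 0, 3.0, 0, 0, 0, 0, 3.0, 0, 0, 0, 0, 3.0, 0, 0, 0, 0, 3.0, 0, 0])

```text
clock: 21.35
position: [0.3677, 0.3012, 0.2001]
ee_rot: [0.0, 0.067, 0.998, 0.0]
contact_force: [1.0, -0.2, -0.2]
width: -0.0003
```

```bash
python3 - <<'E'
from m import *
R=lambda i:cv2.resize(i,None,fx=5.5,fy=5.5,interpolation=cv2.INTER_CUBIC)
a=R(snap("top","top4")[160:230,185:280]); b=R(snap("scene","scene4")[165:235,215:320])
cv2.imwrite('pics/c4.png',cv2.convertScaleAbs(np.vstack([cv2.copyMakeBorder(a,0,0,0,b.shape[1]-a.shape[1],0),b])[:,:][:, :578] if 0 else cv2.resize(np.hstack([a,b]),(800,280)),alpha=1.2))
st=manip.get_state();print(st["position"],st["contact_force"],st["clock"])
E
```

```text
[0.36825448 0.30306631 0.20004252] [ 0.6231907  -0.54664872 -0.18057356] 21.45
```

View pics/c4.png

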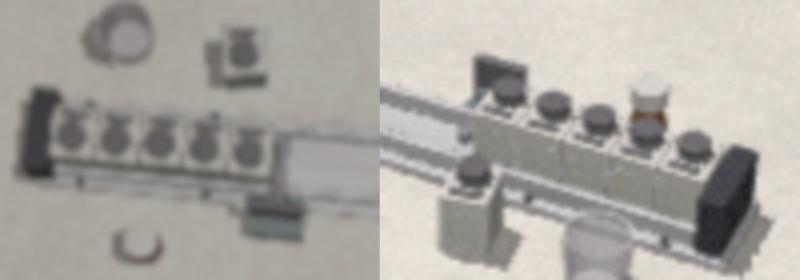

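```bash
python3 - <<'E'
from m import *
print("expected px, fully in / 5mm short:",(proj("top",[(.4498,-.0047,.058),(.4448,-.0040,.058)])-[185,160])*4)
im=cv2.imread('pics/top4.png'); print(im[203:224,253].mean(1).round(), im[203:224,256].mean(1).round())
E
```

```text
expected px, fully in / 5mm short: [[274.10587634 213.57509989]
 [273.47624181 220.18084192]]
[ 95.  92.  88.  90.  89.  85.  83.  81.  78.  63.  58.  74.  87.  92.
  92.  90.  96. 121. 137. 140. 140.] [117. 117. 113. 110. 107.  95.  82.  76.  76.  70.  60.  65.  82.  91.
  93.  87.  87. 110. 131. 138. 139.]
```

The paddle's dark edge ends at row 213-214, against an expected 213.4 for fully in.

```bash
python3 -c "
from rig import manip
print(manip.sign_off())"
```

```text
the job is handed in; nothing more can be done
None
```

The row is fully home against the stop, the keeper is closed behind it, and the job was handed in at about 21.5 s of the 38 s allowed.

- **Pushing the row:** I shut the gripper and pushed the row low in the channel, on the rearmost cassette only. At the stop the tool no longer advanced and the force rose from about 1.5 N to 9 N.
- **Closing the keeper:** I backed off, went round and pushed the paddle until it stopped moving. The force there was about 8 N, against roughly 2 N of slide friction.
- **Last checks:**
  - The final pictures show the five cassettes closed up and flush with the stop, and the bar across the channel behind them.
  - The paddle's edge was where it should be when fully in, to within about 1 mm.
  - The spare cassette, beaker and vial look unmoved by eye. I did not re-measure them.
  - The arm ended clear of everything, with about zero force.
- **Disagreements:** From the pictures I had predicted the row would stop about 5 mm sooner than it did, and the paddle about 2–3 mm sooner. I put both down to measuring error. None of the checks failed.

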